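# Index the dye-bottle carriage to the steel cup and load the bottle

## Robot

A 6-joint arm with a two-finger parallel gripper is mounted at the origin on a cart in front of the work surface, level with it; the furniture and walls round the work are solid. World frame = base frame: x ahead of the robot, y to its left, z up, the work surface at z = 0. Lengths are in mm, angles in degrees, forces in N, time in s.
With the tool pointing down it reaches from about 275 to 825 mm from the base axis. Payload 4.9 kg.
Tool frame: the origin (TCP) lies midway between the tips of the shut fingers; the grasp point (between the pads) lies 19 mm behind it (ctrl.pinch_z is the distance from the TCP to the grasp point, in mm); z points along the fingers, y is the direction in which the jaws open and shut (so a half turn about z gives the same grasp; the last joint's range is limited). The gripper opens to 85 mm and grips with 20 to 120 N. Pads are 22 mm wide; open, the fingers measure 114 mm over their backs; the gripper's body (76 mm by 85 mm) begins 54 mm behind the grasp point. The pads swing forward as they close: fully open they stand 13 mm farther back than shut.
Start: joints at [-7.689, 18.69, -11.035, 60.275, 0, 82.311], TCP at [550.017, 0.009, 231.281] pointing down, gripper open.
Joint ranges: [-152.03, 152.03], [-55.5, 102.48], [-74.3, 77.21], [-110.64, 120.58], [-84.22, 78.4], [-180, 180]. Speed limits (degrees/s): [147.25, 147.25, 180, 180, 180, 180].

## Interface

Orientations are given as [roll, pitch, yaw] about the fixed x, y, z axes, in that order (R = Rz(yaw) Ry(pitch) Rx(roll)).
In Python, from station import status, vision, job, ctrl gives the robot as it stands.
- The arm moves only by the tool servo_tool, never from a script. Its argument "series" is a list of rows, each a list of 5 numbers: the shift along the tool's x, y, z in cm, then the turn about the tool's z in degrees, then the closure, from 0 (fully open) to 1 (shut). In form: [[tx, ty, tz, spin, hand], ...]. A call has 1 to 8 rows; each row shifts and turns the commanded pose from where the row before left it, along the tool's axes as they then stand; what a row does not reach is not made up. A row lasts 1/8 s, in which the tool goes at most 62.5 mm and 10.7 degrees, less where a joint would pass 70% of its speed; a pose out of reach is approached as far as the arm can. A call with a gripper value outside its range is refused whole. The fingers move at their own pace and stop on an object; the grip force is fixed at half the most. Time passes only in rows, so rows that do not move let the fingers close. It gives the time, the measured TCP pose, the force and the opening at its end, in the units of the state.
- status.read_state(): the state, without advancing time (a new reading comes with each control period).
- vision.grab_frame(name): name is "scene" or "side" or "wrist"; returns (picture, depth): 400x640x3 uint8, red, green, blue; 400x640 float32, mm along the optical axis (not along the pixel's ray), 0 where there is no reading.
- vision.get_calibration(name): a dict with "fx", "fy", "cx", "cy" (pixels), "cam_to_world" (4x4, takes a point from camera to world coordinates). Camera axes: x right, y down, z forward; pixel columns grow to the right and rows downward; lengths in mm; the calibration is good to about 2 mm. A picture is of the moment at which its call begins: read the wrist's pose just before it. get_calibration takes no time and is no camera call; for the wrist camera it gives the pose at the moment of the call.
- job.job_done(): hands the job in, once; it reports no verdict.
The state is a dict: "clock": time; "joints": joint angles; "qd": joint speeds; "tau": joint torques, N m; "eef_pos": TCP position; "tool_rot": TCP orientation; "contact_force": force on the tool from outside, world axes, zero at the start; "torque": the same for the moment, N m; "width": finger opening in mm.
Only numpy, scipy, OpenCV 4.12 (cv2) and the standard library are available. Lean on these libraries where they do the work, as an engineer would, in place of code of your own. Each camera call takes 0.05 s, during which the arm holds its last target.

## Task

Set up the dosing station for the steel cup: pull up the red spring handle of the blue carriage, slide the carriage along its rail until it stands opposite the steel cup, and let go so that the pin drops fully into the hole there. Then stand the dye bottle upright in the carriage's round holder, right down on its floor. Do not disturb the cup and the tub in the bays, and do not knock the bottle over.

Things in the scene. Friction and masses are not known exactly. Their poses are not given: they have to be found in the camera images.
- station: Wooden board 240 x 290 mm, 12 mm thick, fixed on the table. Origin under its centre; x away from the robot, y along the rail. Two painted bays at x = -65 mm, y = -30 and +80 mm: the steel cup stands in one, a pink tub in the other. A square steel rail runs along y at x = +85 mm, top 50 mm above the table, with holes at y = -85 (parking), -30, +25 and +80 mm.
- carriage (a joint): Position of the blue carriage on the rail (m, grows with the station's +y). About 0 at the start, pinned in the parking hole; 0.055 and 0.165 opposite the bays, 0.110 at the hole between; stops at -0.010 and 0.175. Friction about 2 N; pin play about 1.5 mm each way. 44 mm across the rail, 56 mm along it, top at 61 mm; a barrel 24 mm wide rises to 80 mm under the handle.
- plunger (a joint): Lift of the spring plunger with the red handle (m): 0 fully down, pin 14 mm deep in a hole; about 0.014 when the pin rests on the rail between holes; end stop at 0.022. The spring pulls down with 5 N at 0 and 10 N at 0.02.
- handle (a point): Centre of the red T-handle, a rounded bar 74 mm long along the station's y, 16 mm wide across (station's x) and 18 mm high, on top of the plunger, 115 mm above the table with the pin down. Nothing but the 16 mm stem below it down to 80 mm.
- holder (a point): Centre of the inner floor of the round bottle holder on the carriage, 24 mm above the table, 65 mm from the handle along the station's -x (between the rail and the bays). Inner diameter 47 mm, outer 55 mm, rim 20 mm above the floor, open above. Axes as the station's. It moves with the carriage.
- bottle_center (a point): Centre, half-way up, of the dye bottle: amber round bottle with a black cap and a white and red label, 42 mm in diameter, 85 mm high with its cap, about 35 to 75 g, standing loose on the table. The lower 70 mm can be grasped; above that is the narrow neck and cap.
- steel_cup_center (a point): Centre, half-way up, of the open grey steel cup, 72 mm wide at the rim and 82 mm high, loose in its bay.
- tub_a_center (a point): Centre, half-way up, of the open pink tub of the station, 96 mm wide and 55 mm high, loose in its bay.
There are look-alikes about, which are no part of the job. Leave any yellow look-alike of the part that bears steel_cup_center alone.

How it is judged:
By the outcome, as a careful person would: the job done as asked, in the order asked, and still so for the second after the job is handed in, with the robot touching nothing.
It also fails if it takes over 72 s, if anything falls off the work surface, if the arm or the gripper's body presses on something with over 40 N, if the wrist force passes 120 N, or if a joint passes its speed limit or range.

## Working session

There is one attempt and no reset: what is moved stays moved. The work goes in short steps, Python scripts to look and compute and a tool call to move; the robot and the scene stay as the last step left them, time stands still between calls to the robot, and variables do not carry over. Pictures are saved under pics/ and viewed, and the job is handed in when it is done.

Besides the shell and the picture viewer there is one more tool, called after "Call:" as a command line: name --pt "numbers of a row" for each row, then --argument value for the rest. servo_tool: Moves the arm, as the interface text tells. Its arguments: {"type":"object","properties":{"series":{"type":"array","items":{"type":"array","items":{"type":"number"}}}},"required":["series"]}

```bash
mkdir -p pics; ls; cat > h.py <<'E'
import numpy as np, cv2
from station import status, vision, job, ctrl
def grab(n,fn=None):
    c=vision.get_calibration(n); p,d=vision.grab_frame(n)
    if fn: cv2.imwrite('pics/'+fn,p[:,:,::-1])
    np.savez('pics/'+n+'.npz',p=p,d=d,T=np.array(c['cam_to_world']),k=np.array([c['fx'],c['fy'],c['cx'],c['cy']]))
    return p,d
def load(n):
    z=np.load('pics/'+n+'.npz'); return z['p'],z['d'],z['T'],z['k']
def cloud(n):
    p,d,T,k=load(n)
    v,u=np.mgrid[0:400,0:640]
    X=np.stack([(u-k[2])/k[0]*d,(v-k[3])/k[1]*d,d,np.ones_like(d)],-1)@T.T
    X=X[...,:3]; X[d==0]=np.nan
    return p,X
def proj(n,P):
    _,_,T,k=load(n)
    q=np.linalg.inv(T)@np.append(P,1); return k[0]*q[0]/q[2]+k[2],k[1]*q[1]/q[2]+k[3]
E
python3 - <<'E'
from h import *
print(status.read_state())
grab('scene','scene0.png');grab('side','side0.png');grab('wrist','wrist0.png')
for n in('scene','side','wrist'):print(n,load(n)[2].round(3).tolist(),load(n)[3])
E
```

```text
pics
{'clock': 0.0, 'joints': array([-7.69055365e+00,  1.87335563e+01, -1.10919862e+01,  6.02746187e+01,
        4.15981874e-04,  8.23095121e+01]), 'qd': array([-0.03800265, -0.0797541 ,  0.04448471, -0.0275486 , -0.01694476,
       -0.0828775 ]), 'tau': array([-1.24197268e-03, -4.43398941e+01,  2.62443137e+01,  1.56443648e-02,
       -1.97191571e-04, -6.55614656e-06]), 'eef_pos': array([5.49416987e+02, 7.83896686e-02, 2.30488877e+02]), 'tool_rot': array([-1.79900795e+02, -1.38159625e-02,  8.99999220e+01]), 'contact_force': array([ 0.31598515, -0.07450971,  0.30981919]), 'torque': array([-0.00065021,  0.06022405, -0.03534128]), 'width': 85.48035606550242}
scene [[0.644, -0.355, 0.678, -284.634], [-0.765, -0.27, 0.585, -668.097], [-0.025, -0.895, -0.445, 573.692], [0.0, 0.0, 0.0, 1.0]] [453.96895616 453.96895616 320.07654045 199.38703421]
side [[0.987, -0.072, 0.141, 341.54], [-0.158, -0.46, 0.874, -920.972], [0.002, -0.885, -0.465, 564.981], [0.0, 0.0, 0.0, 1.0]] [487.75285664 487.75285664 304.86170576 196.05461538]
wrist [[1.0, 0.0, -0.001, 550.955], [-0.0, -0.945, -0.326, 83.515], [-0.001, 0.326, -0.945, 374.747], [0.0, 0.0, 0.0, 1.0]] [312.26761775 312.26761775 318.15177217 202.76908237]
```

View pics/scene0.png

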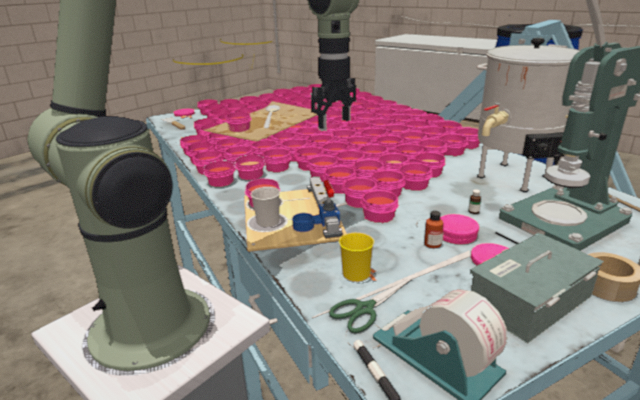

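View pics/side0.png

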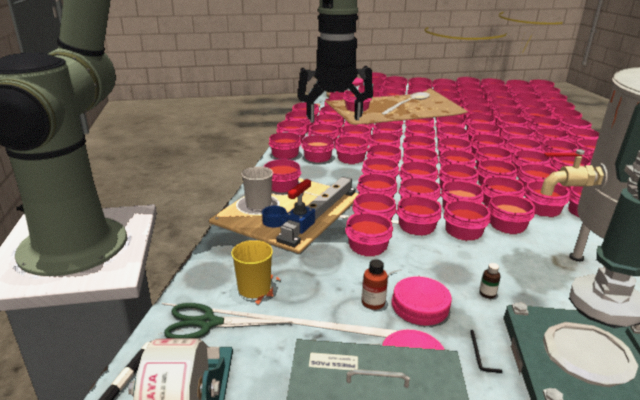

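View pics/wrist0.png

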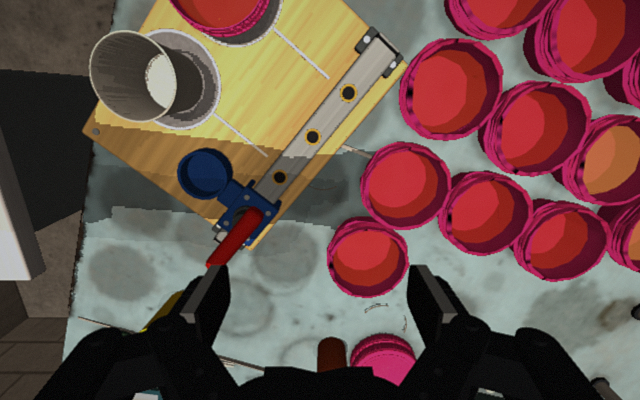

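```bash
python3 - <<'E'
from h import *
# enlarged crops
p,X=cloud('side'); cv2.imwrite('pics/side_c.png',cv2.resize(p[150:320,200:520],None,fx=2.5,fy=2.5,interpolation=3)[:,:,::-1])
p,X=cloud('wrist'); cv2.imwrite('pics/wrist_c.png',cv2.resize(p[0:280,80:420],None,fx=2.3,fy=2.1,interpolation=3)[:,:,::-1])
for n in('scene','side','wrist'):
    p,X=cloud(n); P=p.astype(int); r,g,b=P[...,0],P[...,1],P[...,2]
    print(n)
    ok=np.isfinite(X[...,0])
    red=ok&(r>120)&(g<50)&(b<60)&(X[...,2]>95)&(X[...,2]<130)&(X[...,0]<600)&(X[...,0]>300)
    print('red',red.sum(),X[red].mean(0) if red.sum() else 0)
    blue=ok&(b>r+40)&(X[...,2]>20)&(X[...,0]<600)
    print('blue',blue.sum(),np.median(X[blue],0) if blue.sum() else 0, np.percentile(X[blue],[2,98],axis=0).round())
p,X=cloud('wrist')
for u,v in [(279,177),(312,137),(349,93),(400,60),(97,132),(158,3),(220,222),(405,45),(245,225),(225,245),(255,218)]: print(u,v,X[v,u])
p,X=cloud('side')
for u,v in [(375,285),(376,264),(489,275),(490,290),(257,172),(300,186)]: print(u,v,X[v,u])
p,X=cloud('scene')
for u,v in [(433,232),(434,214),(475,203)]: print(u,v,X[v,u])
E
```

```text
scene
red 87 [461.84925987 -49.8040391  120.63447486]
blue 604 [432.17497338 -25.10241447  37.19091325] [[ 210. -479.   22.]
 [ 473.   23.  102.]]
side
red 109 [466.53546473 -51.29933041 122.19846664]
blue 613 [432.43641892 -26.65674332  39.88013105] [[ 290. -489.   23.]
 [ 498.   25.  103.]]
wrist
red 20 [450.92126089 -62.29232747 124.75183998]
blue 2528 [439.85442389 -14.0735818   42.054868  ] [[402. -62.  24.]
 [499.  24.  64.]]
279 177 [509.0843554    1.53931504  53.75655226]
312 137 [544.24082236  43.11577004  52.6668036 ]
349 93 [580.61867735  85.33644123  51.63872856]
400 60 [634.31114233 117.36079909  24.59532509]
97 132 [301.20447309  44.15043899  16.39488447]
158 3 [390.09723936 170.63626507  14.08763742]
220 222 [443.82559802 -46.92605844  60.95240104]
405 45 [644.07885214 134.42350038   0.91080818]
245 225 [487.36998309 -22.66698084 126.03678316]
225 245 [467.48941533 -42.93991567 123.88024835]
255 218 [496.45256194 -16.14242912 126.07064534]
375 285 [ 561.44920735 -295.65589572   54.62108778]
376 264 [ 566.19928786 -278.1319837    84.43846988]
489 275 [ 768.8308196  -291.40524517   47.86784495]
490 290 [ 771.69168304 -299.34876543   20.88857099]
257 172 [nan nan nan]
300 186 [472.94031191 -44.06233673 122.1184688 ]
433 232 [ 549.8144883  -282.18438692   43.76147648]
434 214 [ 555.50676262 -277.68017358   86.09922136]
475 203 [ 762.6862674  -290.92654352   33.96619873]
```

View pics/side_c.png

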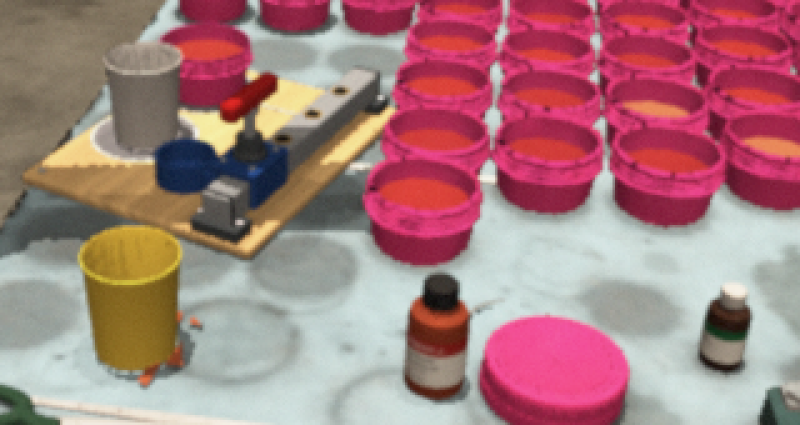

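View pics/wrist_c.png

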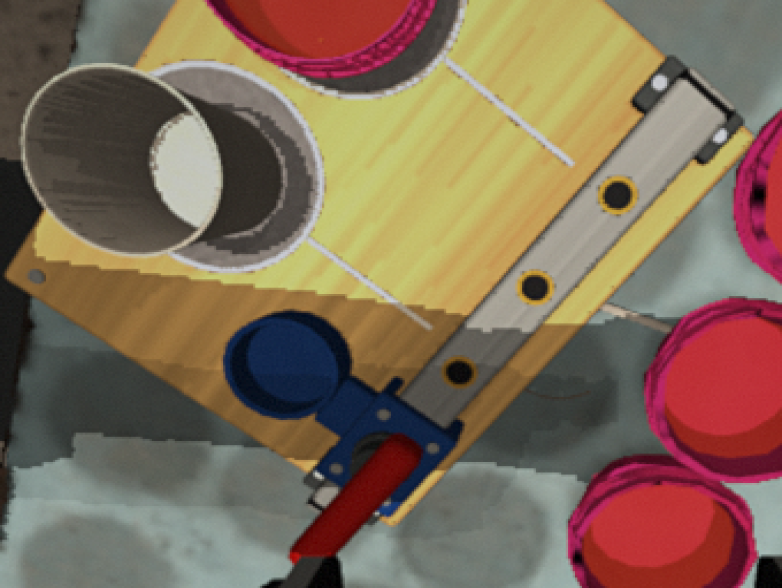

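```bash
python3 - <<'E'
from h import *
for n in('scene','side','wrist'):
    p,X=cloud(n); P=p.astype(int); r,g,b=P[...,0],P[...,1],P[...,2]
    m=np.isfinite(X[...,0])&(np.hypot(X[...,0]-473,X[...,1]+40)<70)&(X[...,2]>103)&(X[...,2]<135)&(r>2*g)&(r>60)
    Q=X[m]; c=Q.mean(0); w,V=np.linalg.eigh(np.cov(Q[:,:2].T)); a=V[:,1]; t=(Q[:,:2]-c[:2])@a; s=(Q[:,:2]-c[:2])@V[:,0]
    print(n,m.sum(),c.round(1),np.degrees(np.arctan2(a[1],a[0])).round(1),'along',np.percentile(t,[1,99]).round(1),'across',np.percentile(s,[1,99]).round(1),'z',np.percentile(Q[:,2],[2,98]).round(1))
    mid=c[:2]+a*np.mean(np.percentile(t,[1,99]));print(mid.round(1))
    # bottle
    def circ(m,name,R=None):
        Q=X[m][:,:2]
        if len(Q)<10: return
        from scipy.optimize import least_squares
        T=load(n)[2]; q0=np.append(Q.mean(0),20)
        if R: s=least_squares(lambda q:np.hypot(Q[:,0]-q[0],Q[:,1]-q[1])-R,q0[:2]+ (q0[:2]-T[:2,3])/np.linalg.norm(q0[:2]-T[:2,3])*10,loss='soft_l1').x
        else: s=least_squares(lambda q:np.hypot(Q[:,0]-q[0],Q[:,1]-q[1])-q[2],q0,loss='soft_l1').x
        print(name,m.sum(),s.round(1))
    d=np.hypot(X[...,0]-562,X[...,1]+283)
    circ((d<30)&(X[...,2]>15)&(X[...,2]<60),'bottle',21)
    m=(d<30)&(X[...,2]>78); 
    if m.sum(): print('cap',X[m].mean(0).round(1),X[m][:,2].max())
    pk=(r>150)&(b>80)&(g<80)&(X[...,1]<-230)&(X[...,2]>10)&(X[...,0]<720)
    if pk.sum(): print('lid',np.percentile(X[pk],[1,50,99],axis=0).round())
    circ((np.hypot(X[...,0]-394,X[...,1]-98)<50)&(X[...,2]>40)&(X[...,2]<85)&(abs(r-g)<30),'cup')
E
```

```text
scene 113 [463.5 -49.7 120.7] 50.3 along [-26.6  42.5] across [-8.2  6.3] z [111.9 125. ]
[468.6 -43.6]
bottle 331 [ 568.2 -275.2]
cap [ 563.6 -276.5   83.1] 86.91415456523123
lid [[ 546. -394.   10.]
 [ 603. -325.   20.]
 [ 643. -286.   60.]]
cup 578 [394.8  96.2  32.8]
side 212 [469.6 -50.1 119.4] 48.5 along [-30.8  40.4] across [-5.2  9.3] z [110.9 124.4]
[472.8 -46.5]
bottle 543 [ 566.9 -275.1]
cap [ 565.7 -278.3   83.4] 86.04655110054983
lid [[ 558. -405.   13.]
 [ 630. -318.   29.]
 [ 686. -260.   32.]]
cup 674 [393.   96.2  32.8]
wrist 1155 [477.  -36.  124.6] 48.5 along [-37.4  30.5] across [-8.1  7.2] z [121.1 126.6]
[474.8 -38.6]
bottle 339 [ 569.6 -274.3]
lid [[ 610. -309.   16.]
 [ 651. -275.   32.]
 [ 682. -250.   34.]]
cup 3720 [396.8  97.1  32.2]
```

Call:
servo_tool --pt "0 0 0 10.1 0" --pt "0 0 0 10.1 0" --pt "-2 -0.8 0 10.1 0" --pt "-2 -0.8 0 10.2 0" --pt "-4 -1.5 2 0 0" --pt "0 0 4 0 0" --pt "0 0 0 0 0"

```text
clock: 1.02
eef_pos: [478.7, -49.5, 169.2]
tool_rot: [-179.7, 0.1, 49.5]
contact_force: [-0.3, 1.1, 0.2]
width: 85.3
```

```bash
python3 - <<'E'
from h import *
s=status.read_state();print(s['clock'],s['eef_pos'],s['tool_rot'],s['contact_force'])
grab('wrist','w1.png')
p,X=cloud('wrist')
E
```

```text
1.025 [478.66641504 -49.49613891 169.19019807] [-1.79706052e+02  1.39729336e-01  4.94665631e+01] [-0.25676032  1.06450886  0.15370978]
```

View pics/w1.png

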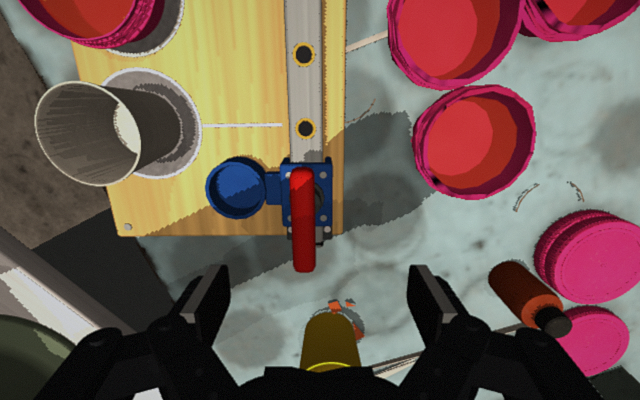

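```bash
python3 - <<'E'
from h import *
p,X=cloud('wrist'); P=p.astype(int); r,g,b=P[...,0],P[...,1],P[...,2]
m=np.isfinite(X[...,0])&(np.hypot(X[...,0]-473,X[...,1]+40)<70)&(X[...,2]>103)&(X[...,2]<135)&(r>2*g)&(r>60)
Q=X[m]; xy=Q[:,:2]
rc=cv2.minAreaRect(xy.astype(np.float32));print(rc, np.median(Q[:,2]),np.percentile(Q[:,2],[2,98]))
def ring(u,v,z):
    # yellow ring centroid near, intersect ray with z
    _,_,T,k=load('wrist')
    yy,xx=np.mgrid[0:400,0:640]
    mm=(np.hypot(xx-u,yy-v)<14)&(r>100)&(r>b+60)&(abs(xx-u)<13)
    c=xx[mm].mean(),yy[mm].mean()
    d=T[:3,:3]@np.array([(c[0]-k[2])/k[0],(c[1]-k[3])/k[1],1]); o=T[:3,3]
    return c,o+d*(z-o[2])/d[2]
for u,v in[(303,54),(306,128)]: print(ring(u,v,50))
s=status.read_state()['eef_pos']
sx=np.array([.760,-.649]);sy=np.array([.649,.760])
c=np.array(rc[0]); print('handle rel TCP: along',(c-s[:2])@sy,'across',(c-s[:2])@sx)
t=(xy-s[:2])@sy;w=(xy-s[:2])@sx;print(np.percentile(t,[.5,99.5]),np.percentile(w,[.5,99.5]))
E
```

```text
((474.8354797363281, -40.02632522583008), (72.14268493652344, 15.730672836303711), 50.10216522216797) 124.85884810528492 [120.58647803 126.45883704]
((np.float64(303.36), np.float64(53.86666666666667)), array([544.73066461,  43.84614189,  50.        ]))
((np.float64(305.1587301587302), np.float64(127.93121693121694)), array([509.18231621,   1.34785617,  50.        ]))
handle rel TCP: along 3.795336867855548 across -10.448710420064428
[-31.38825348  39.3614853 ] [-18.22662858  -2.91618663]
```

Call:
servo_tool --pt "0.4 -1.04 1 -0.6 0" --pt "0 0 3 0 0" --pt "0 0 3.2 0 0" --pt "0 0 0 0 0.4" --pt "0 0 0 0 0.7"

```text
clock: 1.7
eef_pos: [476.8, -39.9, 100.5]
tool_rot: [179.9, -0.0, 50.1]
contact_force: [0.4, 0.3, -0.3]
width: 51.4
```

```bash
python3 - <<'E'
from h import *
grab('wrist','w2.png');grab('side','s2.png')
p=load('side')[0]; cv2.imwrite('pics/s2c.png',cv2.resize(p[130:280,220:420],None,fx=4,fy=4)[:,:,::-1])
E
```

```text
(no output)
```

View pics/w2.png

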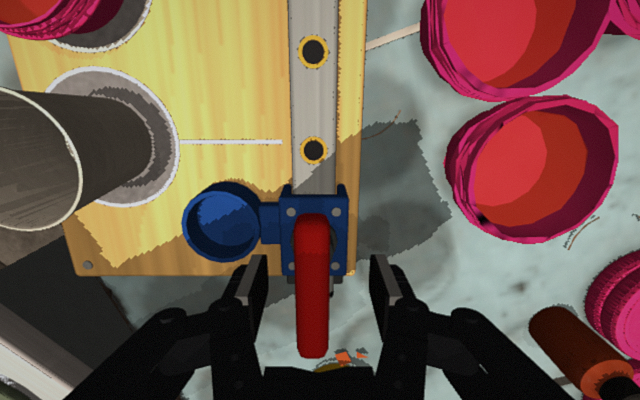

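View pics/s2c.png

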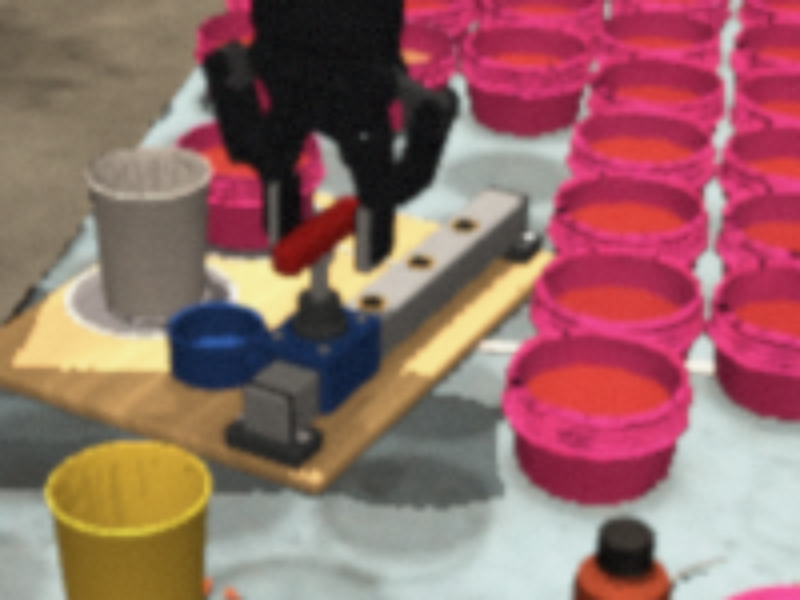

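Call:
servo_tool --pt "0 -0.18 0.4 0 0.8" --pt "0 0 0 0 1" --pt "0 0 0 0 1" --pt "0 0 0 0 1" --pt "0 0 0 0 1"

```text
clock: 2.42
eef_pos: [474.4, -38.2, 96.0]
tool_rot: [-180.0, -0.1, 50.1]
contact_force: [-1.6, 3.1, 5.3]
width: 15.1
```

Call:
servo_tool --pt "0 0 -0.5 0 1" --pt "0 0 -0.5 0 1" --pt "0 0 -0.5 0 1" --pt "0 0 -0.3 0 1" --pt "0 0 0 0 1"

```text
clock: 3.05
eef_pos: [474.0, -38.7, 113.1]
tool_rot: [-179.9, 0.0, 50.1]
contact_force: [0.3, 1.8, -10.2]
width: 14.8
```

Call:
servo_tool --pt "0.9 0 0 0 1" --pt "0.9 0 0 0 1" --pt "0.9 0 0 0 1" --pt "0.9 0 0 0 1" --pt "0.9 0 0 0 1" --pt "0.9 0 0 0 1" --pt "0 0 0 0 1" --pt "0 0 0 0 1"

```text
clock: 4.05
eef_pos: [509.4, 3.6, 113.3]
tool_rot: [-179.9, -0.1, 50.1]
contact_force: [-2.8, 4.3, -10.4]
width: 15.0
```

```bash
python3 - <<'E'
from h import *
s=status.read_state();print(s['eef_pos'],s['tool_rot'],s['contact_force'])
grab('wrist','w3.png');grab('side','s3.png')
p=load('side')[0]; cv2.imwrite('pics/s3c.png',cv2.resize(p[130:280,220:420],None,fx=4,fy=4)[:,:,::-1])
E
```

```text
[509.38541608   3.59623833 113.27505892] [-1.79935022e+02 -1.20007844e-01  5.01483911e+01] [ -2.75619519   4.28332313 -10.35330825]
```

View pics/w3.png

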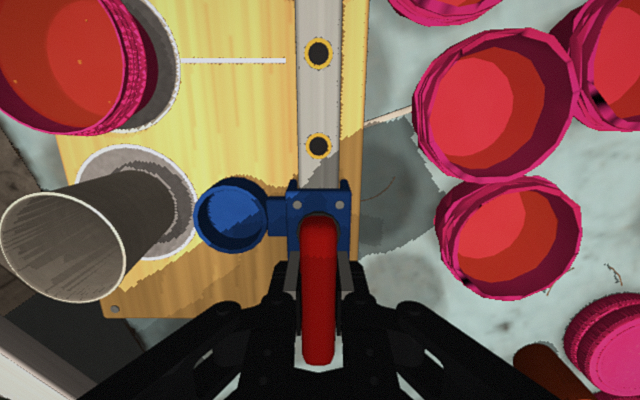

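View pics/s3c.png

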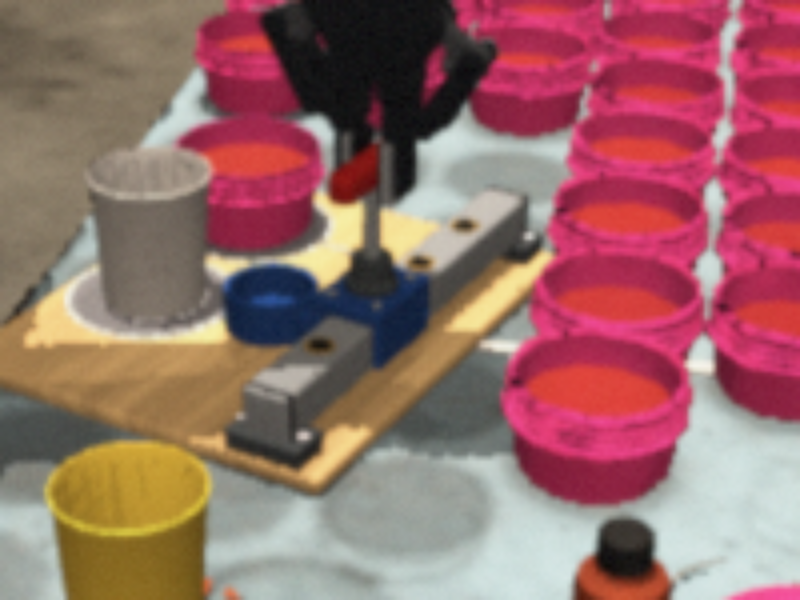

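Call:
servo_tool --pt "0 0 0.4 0 1" --pt "0 0 0.4 0 1" --pt "0 0 0.4 0 1" --pt "0 0 0.4 0 1" --pt "0 0 0.1 0 1" --pt "0 0 0 0 1"

```text
clock: 4.9
eef_pos: [509.3, 3.4, 96.7]
tool_rot: [-179.9, -0.1, 50.1]
contact_force: [-4.7, 5.1, -5.5]
width: 14.6
```

Call:
servo_tool --pt "0 0 0 0 0.6" --pt "0 0 0 0 0.5" --pt "0 0 0 0 0.3" --pt "0 0 -2 0 0.2" --pt "0 0 -4 0 0.2" --pt "0 0 -5 0 0.2" --pt "0 0 0 0 0.2"

```text
clock: 5.78
eef_pos: [512.6, 1.9, 210.7]
tool_rot: [179.5, -0.3, 50.1]
contact_force: [0.5, -0.6, -0.2]
width: 68.5
```

```bash
python3 - <<'E'
from h import *
s=status.read_state();print(s['clock'],s['eef_pos'],s['tool_rot'],s['contact_force'])
grab('wrist','w4.png');grab('side','s4.png')
p=load('side')[0]; cv2.imwrite('pics/s4c.png',cv2.resize(p[130:280,220:420],None,fx=4,fy=4)[:,:,::-1])
sx=np.array([.767,-.641]);sy=np.array([.641,.767])
for n in('wrist','side'):
    p,X=cloud(n); P=p.astype(int); r,g,b=P[...,0],P[...,1],P[...,2]
    m=np.isfinite(X[...,0])&(np.hypot(X[...,0]-509,X[...,1]-2)<60)&(X[...,2]>103)&(X[...,2]<150)&(r>2*g)&(r>60)
    Q=X[m]; rc=cv2.minAreaRect(Q[:,:2].astype(np.float32));print(n,rc,np.percentile(Q[:,2],[2,50,98]))
    # holder ring
    h=np.array([459.5,43.3])
    m=(b>r+30)&(np.hypot(X[...,0]-h[0],X[...,1]-h[1])<34)&(X[...,2]>38)&(X[...,2]<52)
    if m.sum()>5: print('holder',m.sum(),cv2.minEnclosingCircle(X[m][:,:2].astype(np.float32)),np.median(X[m][:,2]))
E
```

```text
5.775 [512.59133477   1.8641052  210.68590992] [179.53889322  -0.2732156   50.09434346] [ 0.50456321 -0.61549277 -0.17405961]
wrist ((509.2107238769531, 1.3514442443847656), (72.96005249023438, 15.089529037475586), 50.30262756347656) [120.85621565 124.85855204 126.49576654]
holder 706 ((462.281494140625, 41.0318603515625), 30.61773109436035) 45.041550210809476
side ((504.7847595214844, -4.7633819580078125), (74.5941162109375, 14.793047904968262), 50.490394592285156) [111.08306157 120.42935231 124.36575806]
holder 132 ((457.9704284667969, 38.06892776489258), 29.888071060180664) 41.284599050863676
```

View pics/w4.png

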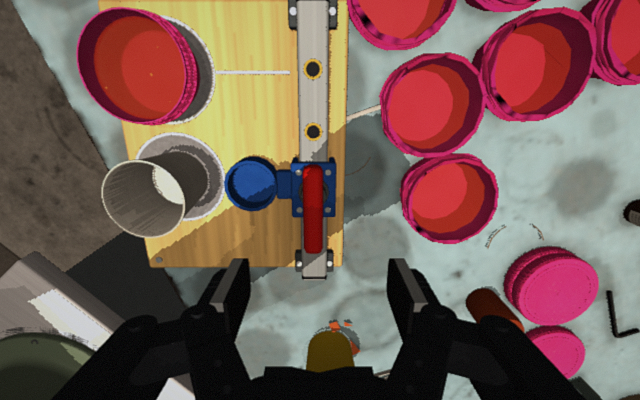

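View pics/s4c.png

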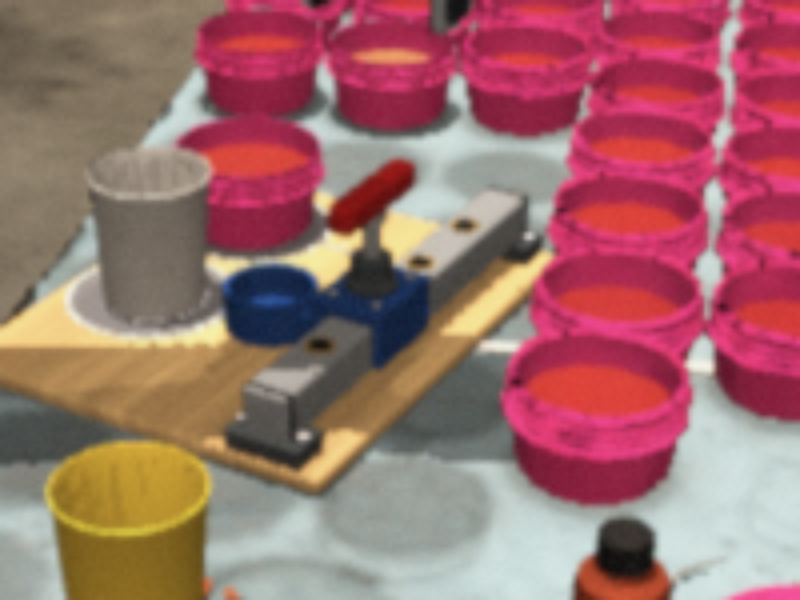

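Call:
servo_tool --pt "0 0 0 -10 0.2" --pt "0 0 0 -10 0.2" --pt "0 0 0 -10 0.2" --pt "0 0 0 -10 0.2" --pt "0 0 0 -10 0.2" --pt "0 0 0 -10 0.2" --pt "0 0 0 -10 0.2" --pt "0 0 0 -10 0.2"

```text
clock: 6.88
eef_pos: [508.1, 2.5, 204.5]
tool_rot: [-179.9, -0.1, 130.4]
contact_force: [-0.7, -0.3, 0.2]
width: 68.2
```

Call:
servo_tool --pt "0 0 0 -10 0.2" --pt "-3.6 -3 0 0 0.2" --pt "-3.6 -3 0 0 0.2" --pt "-3.6 -3 0 0 0.2" --pt "-3.6 -3 0 0 0.2" --pt "-3.6 -3 0 0 0.2" --pt "-3.6 -2.4 0 0 0.2" --pt "0 0 0 0 0.2"

```text
clock: 7.88
eef_pos: [562.8, -272.2, 203.8]
tool_rot: [-180.0, -0.1, 139.9]
contact_force: [0.7, 0.8, -0.2]
width: 68.0
```

```bash
python3 - <<'E'
from h import *
s=status.read_state();print(s['clock'],s['eef_pos'],s['tool_rot'],s['contact_force'])
grab('wrist','w5.png')
p,X=cloud('wrist')
from scipy.optimize import least_squares
d=np.hypot(X[...,0]-567,X[...,1]+276)
m=(d<20)&(X[...,2]>78)&(X[...,2]<95);print('cap',m.sum(),cv2.minEnclosingCircle(X[m][:,:2].astype(np.float32)),X[m].mean(0))
m=(d<32)&(X[...,2]>12)&(X[...,2]<60); Q=X[m][:,:2]
print(m.sum(),least_squares(lambda q:np.hypot(*(Q-q).T)-21,[568,-275],loss='soft_l1').x)
E
```

```text
7.875 [ 562.78972673 -272.2157538   203.78319554] [-1.79955205e+02 -1.16332026e-01  1.39884571e+02] [ 0.65644103  0.84823667 -0.15381907]
cap 606 ((569.2692260742188, -273.733642578125), 12.276056289672852) [ 568.22718143 -272.99236565   85.82964413]
417 [ 569.43564761 -274.07499889]
```

View pics/w5.png

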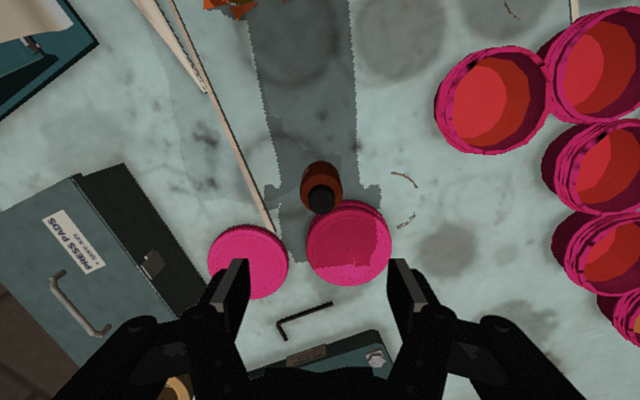

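```bash
python3 - <<'E'
from h import *
p,X=cloud('wrist'); P=p.astype(int); r,g,b=P[...,0],P[...,1],P[...,2]
a=np.radians(139.9); tx=np.array([np.cos(a),np.sin(a)]); ty=np.array([np.sin(a),-np.cos(a)])
B=np.array([569.3,-273.9]); print('bottle rel TCP', (B-status.read_state()['eef_pos'][:2])@tx,(B-status.read_state()['eef_pos'][:2])@ty)
vv,uu=np.mgrid[0:400,0:640]
for lo,hi in((205,292),(303,395)):
    m=(uu>lo)&(uu<hi)&(vv>190)&(vv<300)&(r>180)&(b>100)&(g<90)&np.isfinite(X[...,0])&(X[...,2]>8)
    Q=X[m]; D=Q[:,:2]-B; print('lid x',np.percentile(D@tx,[1,99]).round(1),'y',np.percentile(D@ty,[1,99]).round(1),'z',np.percentile(Q[:,2],[2,50,99]).round(1))
E
```

```text
bottle rel TCP -7.670661297529979 1.697321733349006
lid x [-149.   -60.2] y [-133.5  -44.2] z [15.  16.5 18.4]
lid x [-121.   -44.6] y [-1.9 76.4] z [30.5 32.  33.7]
```

Call:
servo_tool --pt "-0.77 0.17 3 0 0.2" --pt "0 0 4 0 0.2" --pt "0 0 4 0 0.2" --pt "0 0 0 0 0.2" --pt "0 0 0 0 0.2"

```text
clock: 8.55
eef_pos: [570.7, -272.6, 97.3]
tool_rot: [180.0, 0.0, 140.2]
contact_force: [1.0, 1.1, 0.5]
width: 68.4
```

```bash
python3 - <<'E'
from h import *
s=status.read_state();print(s['clock'],s['eef_pos'],s['tool_rot'],s['contact_force'])
grab('wrist','w6.png')
E
```

```text
8.55 [ 570.67750895 -272.63135321   97.32142493] [1.79988341e+02 3.05152749e-02 1.40153894e+02] [0.95807198 1.06285212 0.50245312]
```

View pics/w6.png

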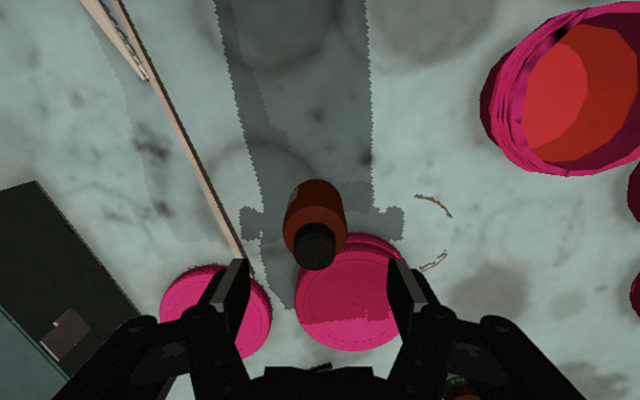

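Call:
servo_tool --pt "0 -0.19 1 0 0.2" --pt "0 0 2.2 0 0.2" --pt "0 0 2.2 0 0.2" --pt "0 0 1 0 0.2" --pt "0 0 0 0 0.35" --pt "0 0 0 0 0.45" --pt "0 0 0 0 0.6" --pt "0 0 0 0 0.7"

```text
clock: 9.6
eef_pos: [570.1, -275.3, 33.7]
tool_rot: [180.0, 0.2, 140.1]
contact_force: [-0.5, -0.3, 5.1]
width: 39.9
```

Call:
servo_tool --pt "0 0 0 0 0.8" --pt "0 0 0 0 0.8" --pt "0 0 0 0 0.8" --pt "0 0 -0.6 0 0.8" --pt "0 0 -1.5 0 0.8" --pt "0 0 -2 0 0.8"

```text
clock: 10.35
eef_pos: [568.6, -274.4, 73.9]
tool_rot: [-180.0, -0.1, 140.1]
contact_force: [0.1, -0.1, 0.9]
width: 40.0
```

```bash
python3 - <<'E'
from h import *
s=status.read_state();print(s['clock'],s['eef_pos'],s['tool_rot'],s['contact_force'],s['width'])
grab('wrist','w7.png');grab('side')
p=load('side')[0]; cv2.imwrite('pics/s7c.png',cv2.resize(p[150:350,280:520],None,fx=3,fy=3)[:,:,::-1])
E
```

```text
10.35 [ 568.6122624  -274.37350724   73.87053376] [-1.79991516e+02 -6.73053747e-02  1.40102158e+02] [ 0.11756204 -0.13211846  0.90051101] 40.04766341599771
```

View pics/s7c.png

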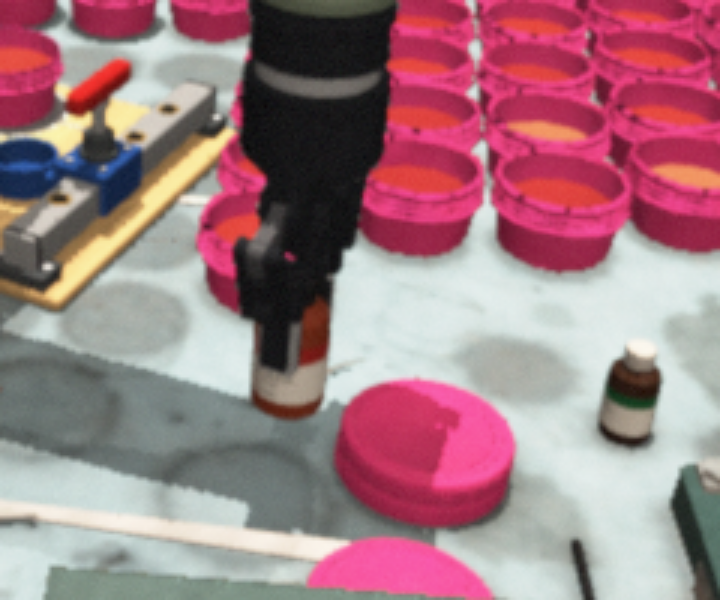

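View pics/w7.png

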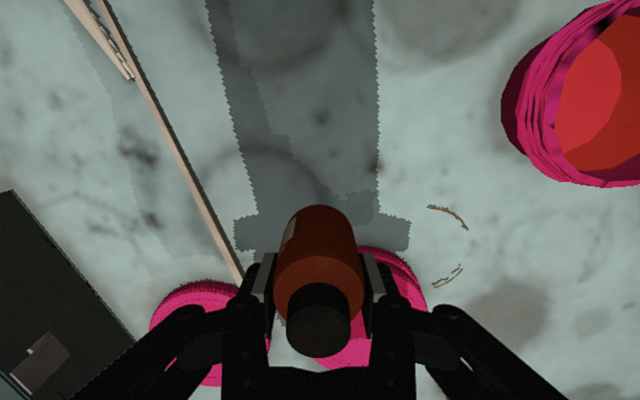

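```bash
python3 - <<'E'
from h import *
p,X=cloud('wrist'); a=np.radians(140.1); tx=np.array([np.cos(a),np.sin(a)]); ty=np.array([np.sin(a),-np.cos(a)])
E0=status.read_state()['eef_pos']
D=np.stack([(X[...,:2]-E0[:2])@tx,(X[...,:2]-E0[:2])@ty,X[...,2]-E0[2]],-1)
P=p.astype(int)
vv,uu=np.mgrid[0:400,0:640]
m=(uu>270)&(uu<365)&(vv>250)&(vv<365)&(abs(D[...,2]-52)<5); print(m.sum(),D[m].mean(0), cv2.minEnclosingCircle(D[m][:,:2].astype(np.float32)))
from scipy.optimize import least_squares
m=(uu>272)&(uu<362)&(vv>200)&(vv<265)&(D[...,2]<25)&(D[...,2]>-30)&(abs(D[...,1])<19)
Q=D[m]; print(m.sum(),np.percentile(Q[:,2],[0,50,100]),least_squares(lambda q:np.hypot(Q[:,0]-q[0],Q[:,1]-q[1])-21,[0,0],loss='soft_l1').x)
E
```

```text
2984 [ 5.29003766 -0.05472624 50.27126878] ((3.655632972717285, -0.09399199485778809), 12.58517837524414)
3200 [-29.99221146   5.24733872  24.9844567 ] [3.31514944 0.01342952]
```

Call:
servo_tool --pt "0 0 -3 0 0.8" --pt "0 0 -4 0 0.8" --pt "0 0 -4 0 0.8" --pt "1.5 1 0 0 0.8" --pt "3 2 0 0 0.8" --pt "4 2.4 0 0 0.8" --pt "4 2.4 0 0 0.8" --pt "4 2.4 0 0 0.8"

```text
clock: 11.45
eef_pos: [505.9, -88.4, 181.8]
tool_rot: [-180.0, -0.1, 140.1]
contact_force: [0.1, 0.6, -0.5]
width: 39.9
```

Call:
servo_tool --pt "4 2.4 0 0 0.8" --pt "4 2.4 0 0 0.8" --pt "2.5 1.5 0 0 0.8" --pt "1.4 0.8 0 0 0.8" --pt "0 0 0 0 0.8" --pt "0 0 0 0 0.8"

```text
clock: 12.2
eef_pos: [462.5, 39.5, 183.1]
tool_rot: [-180.0, 0.0, 140.1]
contact_force: [0.4, 0.2, -0.6]
width: 39.9
```

```bash
python3 - <<'E'
from h import *
s=status.read_state();print(s['clock'],s['eef_pos'],s['tool_rot'],s['contact_force'],s['width'])
grab('wrist','w8.png');
E
```

```text
12.2 [462.50672082  39.53913295 183.0938785 ] [-1.79984737e+02  2.18601693e-02  1.40054707e+02] [ 0.44399127  0.17061745 -0.56745584] 39.92654713759742
```

View pics/w8.png

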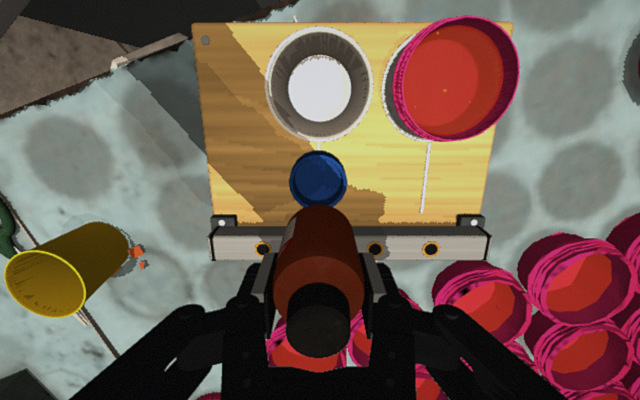

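```bash
cat > hm.py <<'E'
from h import *
from scipy.optimize import least_squares
p,X=cloud('wrist'); S=status.read_state(); E0=S['eef_pos']; a=np.radians(S['tool_rot'][2]); tx=np.array([np.cos(a),np.sin(a)]); ty=np.array([np.sin(a),-np.cos(a)])
D=np.stack([(X[...,:2]-E0[:2])@tx,(X[...,:2]-E0[:2])@ty,X[...,2]-E0[2]],-1)
P=p.astype(int); r,g,b=P[...,0],P[...,1],P[...,2]
vv,uu=np.mgrid[0:400,0:640]
bl=(b>r+25)&(b>g+15)&(uu>270)&(uu<370)&(vv>100)
bl&=(np.hypot(D[...,0]-3,D[...,1])<45)
z=X[...,2]
m=bl&(z>40)&(z<52); Q=D[m]
f=lambda q:np.maximum(np.abs(np.hypot(Q[:,0]-q[0],Q[:,1]-q[1])-25.5)-2,0)
print('rim',m.sum(),np.median(z[m]),least_squares(f,[3,0],loss='soft_l1').x,least_squares(lambda q:np.hypot(Q[:,0]-q[0],Q[:,1]-q[1])-25.5,[3,0]).x)
# outline by ray to z=44: outer contour of blue mask
_,_,T,k=load('wrist')
cs,_=cv2.findContours(bl.astype(np.uint8),cv2.RETR_EXTERNAL,cv2.CHAIN_APPROX_NONE); c=max(cs,key=len)[:,0,:].astype(float)
d=np.stack([(c[:,0]-k[2])/k[0],(c[:,1]-k[3])/k[1],np.ones(len(c))],-1)@T[:3,:3].T
W=T[:3,3]+d*((44-T[2,3])/d[:,2])[:,None]; V=np.stack([(W[:,:2]-E0[:2])@tx,(W[:,:2]-E0[:2])@ty],-1)
s=least_squares(lambda q:np.hypot(V[:,0]-q[0],V[:,1]-q[1])-27.5,[3,0],loss='soft_l1',f_scale=.5); print('outline',len(c),s.x,np.median(abs(s.fun)))
m=(uu>270)&(uu<365)&(vv>250)&(vv<365)&(abs(D[...,2]-52)<5); print('cap',cv2.minEnclosingCircle(D[m][:,:2].astype(np.float32)))
m=(uu>272)&(uu<362)&(vv>200)&(vv<265)&(D[...,2]<25)&(D[...,2]>-30)&(abs(D[...,1])<19)
Q=D[m]; print('body',m.sum(),least_squares(lambda q:np.hypot(Q[:,0]-q[0],Q[:,1]-q[1])-21,[0,0],loss='soft_l1').x)
h=(np.array([459.4,43.0])-E0[:2]); print('prior',h@tx,h@ty,'z',E0[2])
E
python3 hm.py
```

```text
rim 628 45.18556935711558 [ 5.32688367 -0.00985133] [ 5.60935752 -0.11533592]
outline 161 [ 6.56786704 -0.19303871] 0.8649297979632777
cap ((1.526625394821167, 0.32844409346580505), 12.625398635864258)
body 2973 [1.10372218 0.44388002]
prior 4.780229486116106 0.7186711162050132 z 183.13995283793687
```

Call:
servo_tool --pt "0.4 -0.04 2 0 0.8" --pt "0 0 3.5 0 0.8" --pt "0 0 3 0 0.8" --pt "0 0 1 0 0.8" --pt "0 0 0 0 0.8" --pt "0 0 0 0 0.8"

```text
clock: 13.0
eef_pos: [459.9, 42.2, 89.3]
tool_rot: [179.9, 0.1, 140.1]
contact_force: [0.8, -0.1, -0.5]
width: 40.1
```

```bash
python3 - <<'E'
from h import *
grab('wrist','w9.png');grab('side','s9.png');grab('scene','c9.png')
p=load('side')[0]; q=load('scene')[0]
cv2.imwrite('pics/s9c.png',np.hstack([cv2.resize(p[150:270,220:340],None,fx=3.3,fy=3.3),cv2.resize(q[140:260,240:360],None,fx=3.3,fy=3.3)])[:,:,::-1])
E
python3 hm.py
```

```text
rim 896 45.2968049063677 [ 0.868054   -0.58475705] [ 1.2658969  -0.57136136]
outline 275 [ 2.53830291 -0.19283439] 2.411478000457361
cap ((0.8698703646659851, 0.7275338768959045), 12.836931228637695)
body 2955 [0.67254634 0.29717749]
prior 0.6266560531863851 0.24974977484281366 z 89.22999548988528
```

View pics/w9.png

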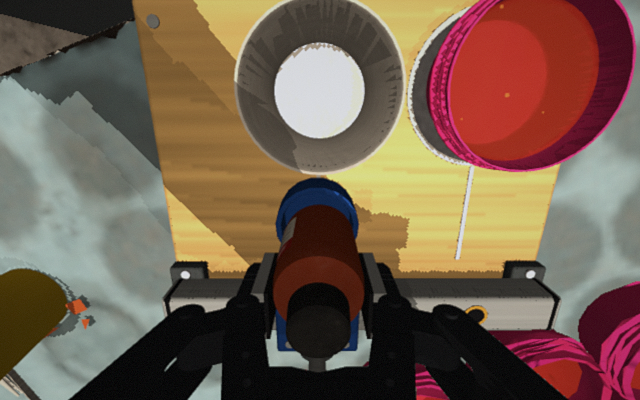

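View pics/s9c.png

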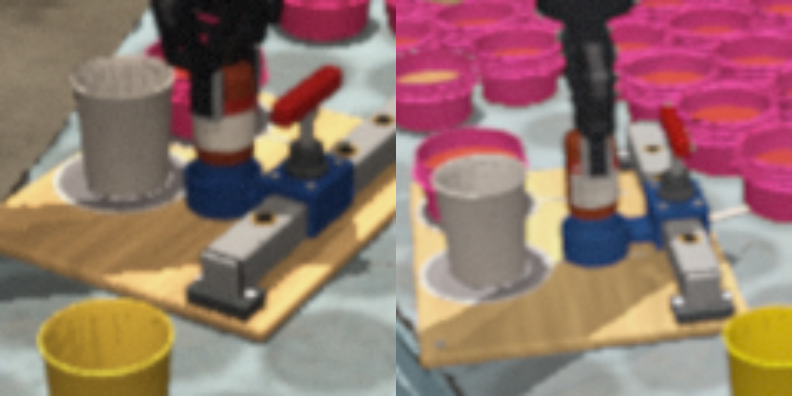

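Call:
servo_tool --pt "0.02 -0.06 0.5 0 0.8" --pt "0 0 0.6 0 0.8" --pt "0 0 0.5 0 0.8" --pt "0 0 0 0 0.8"

```text
clock: 13.65
eef_pos: [457.7, 42.2, 71.7]
tool_rot: [-180.0, -0.1, 140.1]
contact_force: [-0.5, 0.4, -0.3]
width: 39.9
```

Call:
servo_tool --pt "0 0 0.5 0 0.8" --pt "0 0 0.4 0 0.8" --pt "0 0 0.2 0 0.8" --pt "0 0 0 0 0.8"

```text
clock: 14.15
eef_pos: [458.2, 42.2, 61.1]
tool_rot: [-180.0, -0.0, 140.1]
contact_force: [-0.7, 0.4, -1.0]
width: 40.0
```

Call:
servo_tool --pt "0 0 0.2 0 0.8" --pt "0 0 0.1 0 0.8" --pt "0 0 0 0 0.8"

```text
clock: 14.52
eef_pos: [458.2, 42.2, 58.2]
tool_rot: [-180.0, -0.0, 140.1]
contact_force: [-1.3, 0.8, -0.9]
width: 39.9
```

Call:
servo_tool --pt "0 0 0.1 0 0.8" --pt "0 0 0.05 0 0.8" --pt "0 0 0 0 0.8"

```text
clock: 14.9
eef_pos: [458.5, 42.2, 57.6]
tool_rot: [180.0, 0.0, 140.1]
contact_force: [-2.1, 0.3, 9.2]
width: 39.9
```

Call:
servo_tool --pt "0 0 0 0 0.5" --pt "0 0 0 0 0.4" --pt "0 0 0 0 0.3" --pt "0 0 0 0 0.3" --pt "0 0 -0.8 0 0.25" --pt "0 0 -2 0 0.25" --pt "0 0 -3 0 0.25" --pt "0 0 -4 0 0.25"

```text
clock: 15.9
eef_pos: [457.6, 42.2, 155.6]
tool_rot: [-180.0, -0.1, 140.1]
contact_force: [0.6, 0.2, -0.2]
width: 64.1
```

Call:
servo_tool --pt "0 0 -4 0 0.25" --pt "0 0 -3 0 0.25" --pt "0 0 0 0 0.25" --pt "0 0 0 0 0.25"

```text
clock: 16.4
eef_pos: [457.8, 42.2, 224.4]
tool_rot: [-180.0, -0.0, 140.1]
contact_force: [-0.0, -0.7, -0.3]
width: 64.0
```

```bash
python3 - <<'E'
from h import *
s=status.read_state();print(s['clock'],s['eef_pos'],s['contact_force'],s['width'])
grab('wrist','w10.png');grab('side','s10.png');grab('scene','c10.png')
p=load('side')[0]; q=load('scene')[0]
cv2.imwrite('pics/s10c.png',np.hstack([cv2.resize(p[150:270,220:340],None,fx=3.3,fy=3.3),cv2.resize(q[140:260,240:360],None,fx=3.3,fy=3.3)])[:,:,::-1])
for n in('wrist','side','scene'):
    p,X=cloud(n);P=p.astype(int); r,g,b=P[...,0],P[...,1],P[...,2]
    m=(np.hypot(X[...,0]-459,X[...,1]-43)<25)&(X[...,2]>98)&(X[...,2]<125)&(p.max(-1)<90)
    print(n,'cap',m.sum(),X[m].mean(0).round(1) if m.sum() else 0,np.percentile(X[m][:,2],[50,98]) if m.sum() else 0)
    m=np.isfinite(X[...,0])&(np.hypot(X[...,0]-509,X[...,1]-2)<60)&(X[...,2]>103)&(X[...,2]<150)&(r>2*g)&(r>60)&(b<90)
    if m.sum()>20: Q=X[m]; print('handle',cv2.minAreaRect(Q[:,:2].astype(np.float32)),np.percentile(Q[:,2],[50,98]))
E
```

```text
16.4 [457.83138603  42.19955106 224.38373948] [-0.02554708 -0.66134084 -0.34527575] 63.95880225838252
wrist cap 673 [456.7  44.6 109.3] [110.24311411 111.74162247]
handle ((507.4508056640625, 1.5927886962890625), (71.76542663574219, 16.08460235595703), 50.714576721191406) [124.75491395 126.42367296]
side cap 78 [455.   35.9 105.3] [107.07373172 109.70673772]
handle ((506.1423645019531, -3.904632568359375), (72.59580993652344, 14.022976875305176), 50.14081573486328) [120.4199498  124.38847284]
scene cap 49 [452.   37.8 105. ] [105.48828664 109.19495191]
handle ((502.70703125, -3.4155921936035156), (68.3178482055664, 13.248833656311035), 49.81875991821289) [121.83907195 124.21730012]
```

View pics/w10.png

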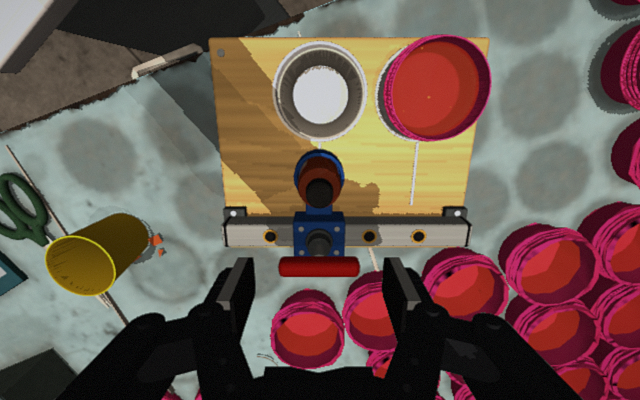

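View pics/s10c.png

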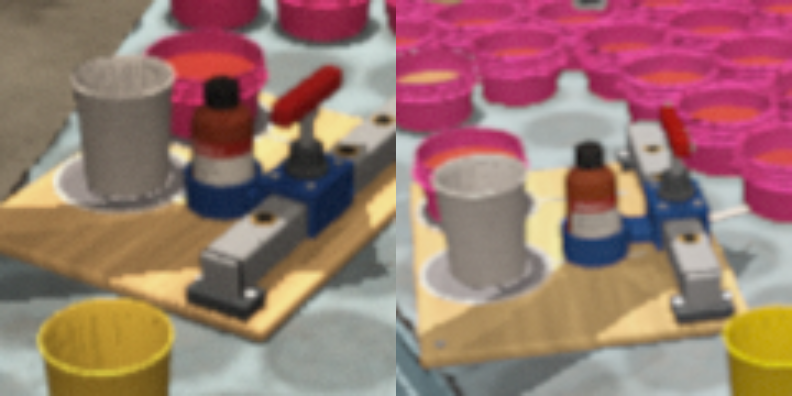

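```bash
python3 -c "
from station import job
print(job.job_done())"
```

```text
the job is handed in; nothing more can be done
None
```

The dosing station is set up for the steel cup and the job is handed in, at about 16.6 s on the clock.

**Carriage:** I pulled up the red handle about 17 mm, slid the carriage 55 mm to the hole opposite the steel cup (the y = -30 bay), and let go. The wrist camera put the handle top at 124.8 mm, the same as with the pin down at the start. The handle centre fell on the measured hole position to within 0.1 mm.

**Bottle:** I lowered the black-capped dye bottle into the holder until it touched the floor, at about 9 N, with the tool at the height expected for floor contact. It stands upright, with its cap top at about 110 mm in the wrist camera against the nominal 109 mm.

**Surroundings:** The cup and tub look unmoved in the final pictures. The arm ended well clear, with no contact force.

**Disagreements:** The side and scene cameras read positions 5–9 mm off the wrist camera. They see only part of each surface, so I relied on the wrist camera. Its own final reading of the handle was about 1.8 mm off its earlier one, roughly the calibration error, and I did not chase it further.

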